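# Fit the head of the blood-tube mixer

## Robot

A 7-joint arm with a two-finger parallel gripper is mounted at the origin on the work surface. World frame = base frame: x ahead of the robot, y to its left, z up, the work surface at z = 0. Lengths are in m, angles in rad, forces in N, time in s.
With the tool pointing down it reaches from about 0.4 to 0.85 m from the base axis. Payload 6.9 kg.
Tool frame: the origin (TCP) lies at the very end of the fingers, on their centre line; the grasp point (between the pads) lies ctrl.hold_point_z behind it (ctrl.hold_point_z is the distance from the TCP to the grasp point, in m); z points along the fingers, y is the direction in which the jaws open and shut (so a half turn about z gives the same grasp; the last joint's range is limited). The gripper opens to 85 mm and grips with 20 to 120 N. Pads are 22 mm wide; open, the fingers measure 114 mm over their backs; the gripper's body (76 mm by 85 mm) begins 54 mm behind the grasp point. The pads swing forward as they close: fully open they stand 13 mm farther back than shut.
Start: joints at [1.395, 0.507, -0.238, 1.5, 0.126, 1.149, -0.155], TCP at [0.173, -0.601, 0.231] pointing down, gripper open.
Joint ranges: [-3.08, 3.08], [-0.24, 2.05], [-1.43, 1.35], [0, 2.5], [-1.52, 4.66], [0.17, 1.96], [-2.89, 2.89]. Speed limits (rad/s): [2.39, 2.39, 3.14, 3.14, 3.14, 3.14, 3.14].

## Interface

Orientations are given as a unit quaternion [w, x, y, z].
In Python, from plant import ctrl, cams, job gives the robot as it stands. The module is installed in compiled form; this text tells all that it offers.
- The arm moves only by the tool apply_moves, never from a script. Its argument "plan" is a list of rows, each a list of 5 numbers: the finger opening in mm, from 0 to 85.4, then the shift along the world's x, y, z scaled (see below), then the turn about the world's z scaled (see below). A call has 1 to 8 rows; each row shifts and turns the commanded pose from where the row before left it; what a row does not reach is not made up. The controller multiplies each number of a shift by 0.025 m and each number of a turn by 8 degrees. A row lasts 1/10 s, in which the tool goes at most 50 mm and 8.59 degrees, less where a joint would pass 70% of its speed; a pose out of reach is approached as far as the arm can. A call with a number of a shift or a turn outside -1 to 1 is refused whole. A call with a gripper value outside its range is refused whole. The fingers move at their own pace and stop on an object; "grip_force" is the grip in N (left out, the last holds). Time passes only in rows, so rows that do not move let the fingers close. It gives the time, the measured TCP pose, the force and the opening at its end, in the units of the state.
- ctrl.observe(): the state, without advancing time (a new reading comes with each control period).
- cams.grab_frame(name): name is "scene" or "side" or "wrist"; returns a dict with "img" (420x560x3 uint8, red, green, blue), "K" (3x3 intrinsics, pixels), "dist_coeffs" ([k1, k2, p1, p2, k3] as OpenCV has them; the pictures are not rectified), "eye" and "orientation" of the camera in the world. Camera axes: x right, y up, looking along -z (the intrinsics and any distortion apply to the point x, -y, -z); pixel columns grow to the right and rows downward; lengths in m; the calibration is good to about 2 mm. A picture is of the moment at which its call begins. There is no depth.
- job.job_done(): hands the job in, once; it reports no verdict.
Trained networks look in a picture, given as the dict that the camera call returned (one of the last four; its "shot" number tells which), for a name from the list of things; names that differ only in an ending like _2 or _b are one class to them, and where a whole thing is asked for, a point or a joint stands for the part that bears it (a point fixed in the world has none). Each returns a list of dicts, best first, with "confidence" (0 to 1); they miss things now and then, are a little off and sometimes report something else, mostly with a low value. They report only what shows in the picture. A call takes as long as a camera call. They do not tell look-alikes from the thing itself.
- cams.regions_of(picture, label): "mask" (420x560 bool, what is visible of it) and "box" ([left, top, right, bottom] in pixels, round what is visible of it).
The state is a dict: "t": time; "q": joint angles; "qd": joint speeds; "joint_efforts": joint torques, N m; "tcp_pos": TCP position; "tcp_rot": TCP orientation; "ft_force": force on the tool from outside, world axes, zero at the start; "ft_torque": the same for the moment, N m; "gripper_width": opening from 0.0 (shut) to 1.0 (fully open).
Only numpy, scipy, OpenCV 4.12 (cv2) and the standard library are available. Lean on these libraries where they do the work, as an engineer would, in place of code of your own. Each camera call takes 0.05 s, during which the arm holds its last target. There are 200 camera calls.

## Task

Put the head of the tube mixer together: lower the tall plain steel spacer ring over the mixer's upright spindle until it lies flat on the turntable, then lower the grey tube carrier (the ring with the small round pockets in its top) over the spindle, pockets up, until it lies flat on the spacer. Set each ring down rather than dropping it down the spindle, let go of both, and leave the thin steel ring lying where it is.

Things in the scene. Friction and masses are not known exactly. Their poses are not given: they have to be found in the camera images.
- turntable_centre (a point): fixed tube mixer: centre of its level turntable's top face (aluminium, 120 mm wide, does not turn), 56 mm above the table, z up. On it stands the upright steel spindle, 62 mm high above the turntable, 18 mm thick at the foot, tapering to 10 mm near its chamfered tip. White housing 180 mm along this frame's x, 150 mm along y, 50 mm high, its middle 15 mm toward -x of this point.
- spacer_ring: the tall plain steel spacer ring, lying flat on the table: outer diameter 44 mm, hole 32 mm, height 22 mm. Origin: centre of its underside, z along the ring's axis, up.
- tube_carrier: the grey plastic tube carrier, lying flat on the table: outer diameter 52 mm, hole 32 mm right through, height 28 mm, eight black round pockets of 7 mm in its top face. Origin: centre of its underside, z along its axis, up on the pocket side.
- thin_ring: a thin steel ring that is not needed, lying flat on the table: outer diameter 44 mm, hole 32 mm, height only 9 mm. Origin: centre of its underside, z up.
Not all that is in view belongs to the job. Leave any purple or yellow look-alike of the tube_carrier alone.

How it is judged:
On the way, in this order (a step that is already met when the one before it is completed fails the run):
1. the spacer ring is threaded on the spindle and lies flat on the turntable (horizontal distance between spacer_ring and turntable_centre below 0.012 m and z of spacer_ring in the frame of turntable_centre between -0.004 and 0.005 m and angle between spacer_ring's own z axis and vertical below 0.175 rad), for 0.2 s.
2. the tube carrier is threaded on the spindle, pockets up, and lies flat on the spacer ring (all of step 1 and horizontal distance between tube_carrier and turntable_centre below 0.012 m and z of tube_carrier in the frame of turntable_centre between 0.017 and 0.028 m and angle between tube_carrier's own z axis and vertical below 0.175 rad), for 0.2 s.
At the end, for the whole second after the job is handed in: Both rings round the spindle, within 12 mm of its axis, within 10 degrees of level, at rest, released: the spacer's underside within 5 mm of the turntable, the carrier's (pockets up) 17 to 28 mm above it (22 mm is flat on the spacer). The thin ring within 30 mm of its start (all of step 2 and linear speed of each of spacer_ring, tube_carrier below 0.02 m/s and distance of thin_ring from where it was at the start of the episode below 0.03 m); the robot touches nothing.
It fails at once if the spacer ring is dropped down the spindle (falls faster than 0.65 m/s, about 20 mm of free fall) (horizontal distance between spacer_ring and turntable_centre below 0.02 m and z of spacer_ring in the frame of turntable_centre below 0.062 m and linear speed of spacer_ring above 0.65 m/s).
It fails at once if the tube carrier is dropped down the spindle (falls faster than 0.65 m/s, about 20 mm of free fall) (horizontal distance between tube_carrier and turntable_centre below 0.02 m and z of tube_carrier in the frame of turntable_centre below 0.062 m and linear speed of tube_carrier above 0.65 m/s).
It fails at once if the thin ring is moved by more than 30 mm (distance of thin_ring from where it was at the start of the episode above 0.03 m).
It also fails if it takes over 61 s, if anything falls off the work surface, if the arm or the gripper's body presses on something with over 40 N, if the wrist force passes 120 N, or if a joint passes its speed limit or range.

## Working session

There is one attempt and no reset: what is moved stays moved. The work goes in short steps, Python scripts to look and compute and a tool call to move; the robot and the scene stay as the last step left them, time stands still between calls to the robot, and variables do not carry over. Pictures are saved under pics/ and viewed, about 8 in all and at most 12, crops included, and the job is handed in when it is done.

Besides the shell and the picture viewer there is one more tool, called after "Request:" as name(argument=value, ...) on one line, values as JSON. apply_moves: Moves the arm, as the interface text tells. Shifts and turns lie within -1 to 1; 1 stands for 0.025 m of shift or 8 degrees of turn. Its arguments: {"type":"object","properties":{"plan":{"type":"array","items":{"type":"array","items":{"type":"number"}}},"grip_force":{"type":"number"}},"required":["plan"]}

```bash
mkdir -p pics
cat > h.py <<'E'
import numpy as np, cv2
from plant import ctrl, cams, job
from scipy.spatial.transform import Rotation as R
def pose(f):
    w,x,y,z=f["orientation"]; return R.from_quat([x,y,z,w]).as_matrix(), np.array(f["eye"],float)
def ray(f,uv):
    p=cv2.undistortPoints(np.array(uv,float).reshape(-1,1,2),np.array(f["K"]),np.array(f["dist_coeffs"])).reshape(-1,2)
    M,e=pose(f); d=np.c_[p[:,0],-p[:,1],-np.ones(len(p))]@M.T
    return e,d
def onplane(f,uv,z):
    e,d=ray(f,uv); return e+d*((z-e[2])/d[:,2])[:,None]
def proj(f,P):
    M,e=pose(f); c=(np.atleast_2d(P)-e)@M; c=c*[1,-1,-1]
    return cv2.projectPoints(c,np.zeros(3),np.zeros(3),np.array(f["K"]),np.array(f["dist_coeffs"]))[0].reshape(-1,2)
def save(f,n,crop=None,s=1):
    im=f["img"][:,:,::-1]
    if crop: l,t,r,b=crop; im=im[t:b,l:r]
    cv2.imwrite("pics/"+n,cv2.resize(im,None,fx=s,fy=s,interpolation=cv2.INTER_CUBIC))
E
python3 - <<'E'
from h import *
F={n:cams.grab_frame(n) for n in("scene","side","wrist")}
ims=[F[n]["img"] for n in("scene","side","wrist")]
cv2.imwrite("pics/a.png",F["scene"]["img"][:,:,::-1]); cv2.imwrite("pics/b.png",F["side"]["img"][:,:,::-1])
for n,f in F.items():
    print(n,np.round(f["eye"],3),np.round(f["K"][0][0]))
    for l in("spacer_ring","tube_carrier","thin_ring","turntable_centre"):
        for r in cams.regions_of(f,l)[:4]: print(l,r["box"],round(r["confidence"],2),int(r["mask"].sum()))
s=ctrl.observe();print(s,ctrl.hold_point_z)
E
```

```text
scene [ 0.887 -0.684  0.598] 406.0
spacer_ring [179.3, 300.5, 200.7, 324.4] 0.55 408
tube_carrier [223.6, 224.1, 246.9, 245.1] 0.97 410
tube_carrier [269.9, 219.6, 295.3, 241.6] 0.89 399
tube_carrier [195.1, 260.5, 222.4, 287.5] 0.78 542
thin_ring [293.0, 263.6, 313.2, 277.3] 0.6 198
thin_ring [225.3, 224.9, 248.7, 244.4] 0.45 492
turntable_centre [311.7, 155.5, 396.5, 214.7] 0.66 3143
side [ 0.431 -0.587  0.615] 443.0
spacer_ring [273.4, 355.4, 306.8, 394.6] 0.94 654
tube_carrier [260.5, 197.0, 286.4, 228.8] 0.8 707
tube_carrier [242.0, 298.8, 277.0, 335.4] 0.63 876
tube_carrier [215.9, 232.4, 244.4, 268.3] 0.6 738
thin_ring [323.1, 236.2, 349.0, 257.1] 0.76 213
wrist [ 0.255 -0.577  0.372] 340.0
{'t': 0.75, 'q': array([ 1.39550981,  0.50747798, -0.23754651,  1.50017291,  0.12567582,
        1.14892851, -0.15478234]), 'qd': array([ 0.00097171,  0.00029055,  0.00082379, -0.00067129, -0.00015918,
        0.00071508,  0.00087323]), 'joint_efforts': array([ 2.33900915e-03, -6.20247173e+01, -2.18368985e+00, -2.49943560e+01,
        1.39533167e-02,  2.08836078e-03,  1.98213576e-05]), 'tcp_pos': array([ 0.17314608, -0.60052955,  0.23129617]), 'tcp_rot': array([-7.55509270e-06,  9.90165648e-01,  1.39899927e-01, -1.99743026e-07]), 'ft_force': array([-0.24457358,  0.6453594 , -0.51126519]), 'ft_torque': array([0.01920457, 0.00777571, 0.01811235]), 'gripper_width': 0.999385394072902} 0.0187
```

View pics/a.png

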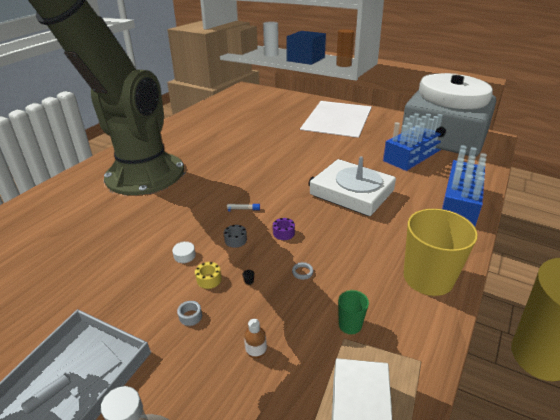

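View pics/b.png

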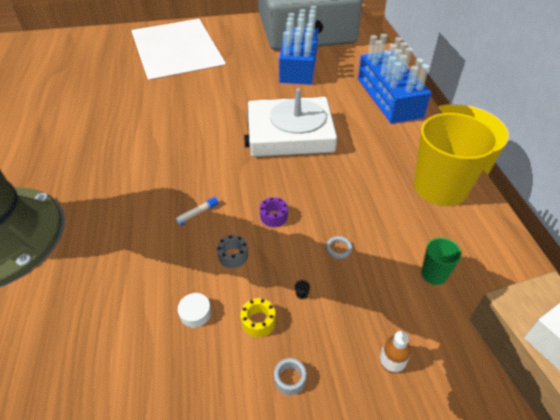

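Scene/side show: spacer ring at scene (189,313) / side (290,376), tall and plain; thin ring at scene (303,271) / side (339,247), clearly lower; carrier candidates are grey at scene (235,236) / side (232,250), purple (284,229)/(274,212) and yellow (208,274)/(258,317). Grey is the one meant. I'll measure these and confirm with one enlarged crop.

```bash
cat >> h.py <<'E'
from scipy.optimize import least_squares
def cyl(c,r,h,z0=0):
    a=np.linspace(0,2*np.pi,180,endpoint=False); x=np.c_[c[0]+r*np.cos(a),c[1]+r*np.sin(a)]
    return np.r_[np.c_[x,np.full(180,z0)],np.c_[x,np.full(180,z0+h)]]
def bb(f,P): p=proj(f,P); return np.r_[p.min(0),p.max(0)]
def fitcyl(obs,r,h,x0):
    g=lambda c:np.concatenate([bb(f,cyl(c,r,h))-b for f,b in obs])
    s=least_squares(g,x0,loss="soft_l1"); return s.x,g(s.x)
def pick(f,l,uv):
    L=[q for q in cams.regions_of(f,l) if abs((q["box"][0]+q["box"][2])/2-uv[0])<12 and abs((q["box"][1]+q["box"][3])/2-uv[1])<12]
    if not L: return None
    m=L[0]["mask"]; y,x=np.nonzero(m); return np.array([x.min(),y.min(),x.max()+1,y.max()+1],float)-.5
E
python3 - <<'E'
from h import *
A=cams.grab_frame("scene");B=cams.grab_frame("side")
for n,r,h,ua,ub in(("spacer_ring",.022,.022,(189,313),(290,376)),("tube_carrier",.026,.028,(235,236),(232,250)),("thin_ring",.022,.009,(303,271),(339,247))):
    for obs in ([(A,pick(A,n,ua))],[(B,pick(B,n,ub))],[(A,pick(A,n,ua)),(B,pick(B,n,ub))]):
        obs=[o for o in obs if o[1] is not None]
        if obs:
            c,e=fitcyl(obs,r,h,onplane(*((A,ua,h/2) if 1 else 0))[0,:2]); print(n,len(obs),c.round(4),e.round(1))
        
s=4
a=A["img"][145:225,300:405,::-1]; b=B["img"][80:165,240:345,::-1]; c=B["img"][190:275,200:305,::-1]; d=B["img"][335:420,240:345,::-1]
t=[cv2.resize(k,(395,300),interpolation=cv2.INTER_CUBIC) for k in(a,b,c,d)]
cv2.imwrite("pics/c.png",np.vstack([np.hstack(t[:2]),np.hstack(t[2:])]))
for z in(.0,.056): print(z,onplane(A,(360,181),z).round(3),onplane(B,(298,117),z).round(3))
E
```

```text
spacer_ring 1 [ 0.4773 -0.3436] [-0.7 -1.1  0.7  0.8]
spacer_ring 1 [ 0.479  -0.3432] [-0.2 -0.7  0.2  0.6]
spacer_ring 2 [ 0.4787 -0.3435] [-0.1 -0.8  1.3  1.1 -0.4 -0.4  0.   0.9]
tube_carrier 1 [ 0.4215 -0.1178] [ 0.2 -0.4 -0.2  0.4]
tube_carrier 1 [ 0.4219 -0.1151] [-0.5 -1.3  0.5  1. ]
tube_carrier 2 [ 0.4215 -0.1168] [ 0.4 -0.6  0.1  0.1 -0.6 -0.5  0.4  1.9]
thin_ring 1 [ 0.6025 -0.1336] [-0.1  0.1  0.1 -0.1]
thin_ring 1 [ 0.6048 -0.128 ] [-0.4 -1.1  0.4  0.9]
thin_ring 2 [ 0.6033 -0.1314] [ 0.8 -0.4  0.9 -0.6 -0.8  0.4  0.1  2.6]
0.0 [[0.572 0.27  0.   ]] [[0.612 0.265 0.   ]]
0.056 [[0.602 0.181 0.056]] [[0.595 0.188 0.056]]
```

View pics/c.png

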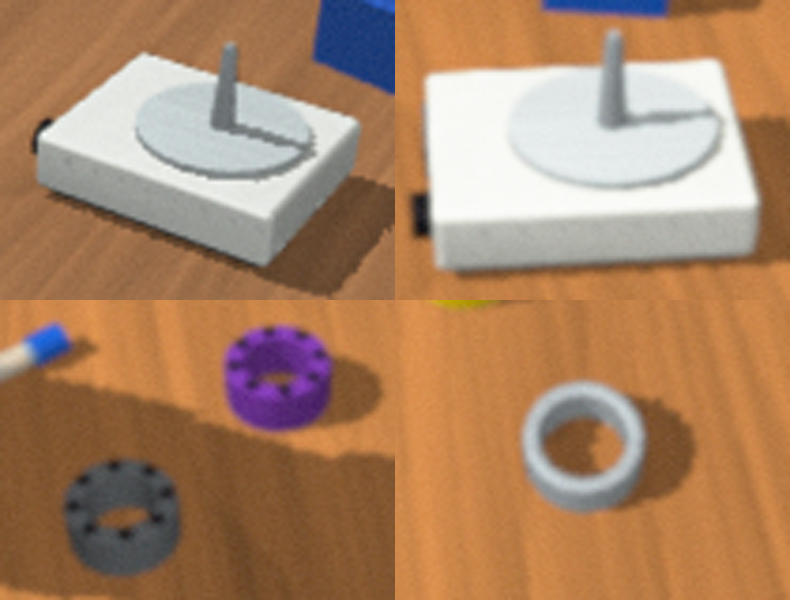

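The crop confirms: the grey carrier has black pockets on top (side 232,250), the tall spacer is plain (290,376), and the turntable disc and spindle tip are at scene (361,156) / side (298,89).

Run:
```python
from h import *
A=cams.grab_frame("scene");B=cams.grab_frame("side")
da=np.array([335.9,166.3,383.2,192.5]);db=np.array([270,98.4,326.7,132.7])
ta=np.array([360.9,156.2]);tb=np.array([297.9,88.6])
g=lambda c:np.r_[bb(A,cyl(c,.06,.006,.05))-da,bb(B,cyl(c,.06,.006,.05))-db,proj(A,[*c,.118])[0]-ta,proj(B,[*c,.118])[0]-tb]
s=least_squares(g,[.6,.185],loss="soft_l1");print(s.x.round(4),g(s.x).round(1))
print(onplane(A,ta,.118),onplane(B,tb,.118))
for n,u,z in(("yellow",(258,317),.014),("purple",(274,212),.014),("bottle",(395,355),.03),("black",(302,289),.01),("white",(195,309),.01),("pen",(215,203),.005),("pen2",(182,219),.005)): print(n,onplane(B,u,z).round(3))
```

```text
[0.5957 0.1971] [ 0.9  0.   0.3 -0.4 -0.5  0.4 -1.4  1.1  1.6  0.2  0.   0.5]
[[0.59196051 0.1959873  0.118     ]] [[0.59596816 0.19888074 0.118     ]]
yellow [[ 0.448 -0.247  0.014]]
purple [[ 0.506 -0.038  0.014]]
bottle [[ 0.626 -0.346  0.03 ]]
black [[ 0.524 -0.207  0.01 ]]
white [[ 0.355 -0.214  0.01 ]]
pen [[0.4   0.013 0.005]]
pen2 [[ 0.337 -0.017  0.005]]
```

Request:
apply_moves(plan=[[85,0.94,0.79,0,0.5],[85,0.94,0.79,0,0.5],[85,0.94,0.79,0,0.5],[85,0.94,0.79,0,0.5],[85,0.94,0.79,0,0.5],[85,0.94,0.79,0,0.5],[85,0.94,0.79,0,0],[85,0.94,0.79,0,0]], grip_force=50)

```text
t: 2.35
tcp_pos: [0.362, -0.4418, 0.2314]
tcp_rot: [0.0, 0.939, 0.343, 0.0]
ft_force: [0.2, 0.0, 0.5]
gripper_width: 0.997
```

Request:
apply_moves(plan=[[85,0.94,0.79,-0.4,0],[85,0.94,0.79,-0.4,0],[85,0.94,0.79,-0.4,0],[85,0.94,0.79,-0.4,0],[85,0.94,0.79,-0.4,0],[85,0,0,0,0],[85,0,0,0,0]])

```text
t: 3.05
tcp_pos: [0.479, -0.3432, 0.181]
tcp_rot: [-0.0, 0.939, 0.344, -0.0]
ft_force: [-0.8, -1.0, 0.1]
gripper_width: 0.996
```

Run:
```python
from h import *
f=cams.grab_frame("wrist"); save(f,"d.png"); s=ctrl.observe(); print(s["tcp_pos"],s["tcp_rot"],f["eye"])
for r in cams.regions_of(f,"spacer_ring"):
    print(r["box"],r["confidence"]); m=r["mask"];y,x=np.nonzero(m);b=np.array([x.min(),y.min(),x.max()+1,y.max()+1])-.5
    print(fitcyl([(f,b)],.022,.022,[.479,-.343]))
print(proj(f,[.479,-.3435,.022]))
```

```text
[ 0.47823048 -0.34432356  0.18128107] [ 1.09158058e-04  9.39458688e-01  3.42661958e-01 -3.80572364e-04] [ 0.54400024 -0.28927215  0.32273123]
[254.6, 161.0, 302.9, 211.1] 0.81
(array([ 0.47931169, -0.34488248]), array([ 0.00929817, -0.50347781, -0.0093645 ,  0.52305173]))
[[278.12568522 187.74299508]]
```

View pics/d.png

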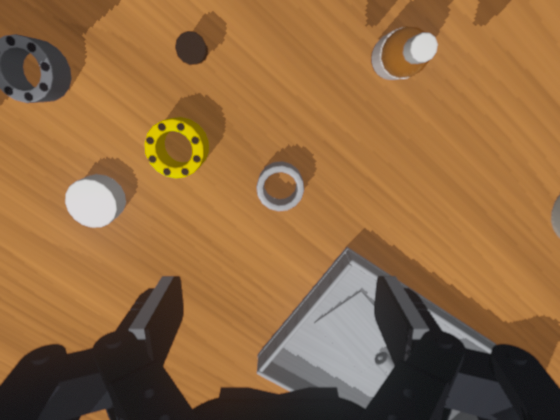

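The wrist picture shows the spacer at (280,188), clear of the yellow carrier (175,149) and the tray. It agrees with the estimate from the other cameras to about 1 mm, so I'll descend and grip.

Request:
apply_moves(plan=[[75,0,0,-0.8,0],[70,0,0,-1,0],[70,0,0,-1,0],[70,0,0,-1,0],[70,0,0,-1,0],[70,0,0,-1,0],[70,0,0,-0.8,0],[70,0,0,-0.4,0]])

```text
t: 3.95
tcp_pos: [0.477, -0.3449, 0.0049]
tcp_rot: [-0.0, 0.94, 0.342, -0.001]
ft_force: [-0.7, 0.5, 0.1]
gripper_width: 0.823
```

Request:
apply_moves(plan=[[70,0,0,0,0],[36,0,0,0,0],[36,0,0,0,0],[36,0,0,0,0],[36,0,0,0,0],[36,0,0,0,0],[36,0,0,0,0],[36,0,0,0,0]])

```text
t: 4.75
tcp_pos: [0.4793, -0.3445, 0.008]
tcp_rot: [0.001, 0.939, 0.343, 0.001]
ft_force: [-1.8, 0.2, 5.9]
gripper_width: 0.494
```

Request:
apply_moves(plan=[[36,0,0,0.2,0],[36,0,0,0.5,0],[36,0,0,0.8,0],[36,0,0,1,0],[36,0,0,1,0],[36,0,0,1,0],[36,0,0,1,0],[36,0,0,0.5,0]])

```text
t: 5.55
tcp_pos: [0.4796, -0.3441, 0.1596]
tcp_rot: [0.002, 0.939, 0.343, 0.001]
ft_force: [0.8, 0.0, -1.5]
gripper_width: 0.488
```

Run:
```python
from h import *
f=cams.grab_frame("scene"); g=cams.grab_frame("wrist"); s=ctrl.observe(); print(s["tcp_pos"],s["gripper_width"],s["ft_force"])
p=proj(f,s["tcp_pos"])[0].astype(int); print(p)
im=f["img"][max(p[1]-50,0):p[1]+50,p[0]-70:p[0]+70,::-1]
cv2.imwrite("pics/e.png",np.hstack([cv2.resize(im,(392,300),interpolation=cv2.INTER_CUBIC),cv2.resize(g["img"][:,:,::-1],(400,300))]))
```

```text
[ 0.47962244 -0.34423484  0.15863767] 0.48958603633442743 [ 0.0122974   0.25331506 -1.53858283]
[176 253]
```

View pics/e.png

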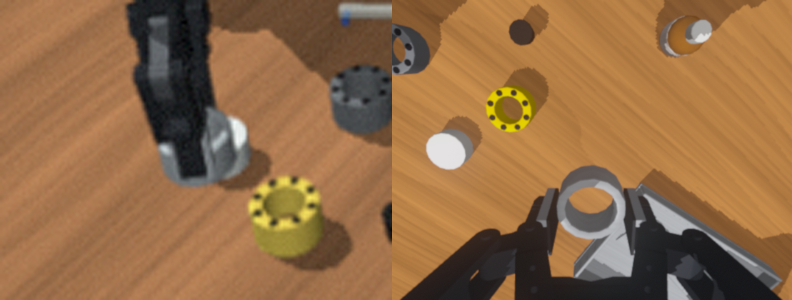

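The ring is held level between the pads (wrist crop about 590,203). Next I'll carry it to a hover over the spindle.

Request:
apply_moves(plan=[[36,0.1,0.5,0.3,0],[36,0.2,0.9,0.3,0],[36,0.2,0.9,0.2,0],[36,0.2,0.9,0,0],[36,0.2,0.9,0,0],[36,0.2,0.9,0,0],[36,0.2,0.9,0,0],[36,0.2,0.9,0,0]])

```text
t: 6.45
tcp_pos: [0.5156, -0.1715, 0.1753]
tcp_rot: [-0.001, 0.939, 0.343, -0.001]
ft_force: [-0.7, -0.0, -0.3]
gripper_width: 0.493
```

Request:
apply_moves(plan=[[36,0.2,0.9,0,0],[36,0.2,0.9,0,0],[36,0.2,0.9,0,0],[36,0.2,0.9,0,0],[36,0.2,0.9,0,0],[36,0.2,0.9,0,0],[36,0.2,0.9,0,0],[36,0.2,0.9,0,0]])

```text
t: 7.25
tcp_pos: [0.5551, 0.0083, 0.1752]
tcp_rot: [-0.001, 0.939, 0.343, -0.001]
ft_force: [0.6, -0.8, -0.5]
gripper_width: 0.49
```

Request:
apply_moves(plan=[[36,0.2,0.9,0,0],[36,0.2,0.9,0,0],[36,0.2,0.9,0,0],[36,0.2,0.9,0,0],[36,0.2,0.9,0,0],[36,0.2,0.9,0,0],[36,0,0,0,0],[36,0,0,0,0]])

```text
t: 8.05
tcp_pos: [0.585, 0.1422, 0.1752]
tcp_rot: [-0.0, 0.939, 0.344, -0.001]
ft_force: [-0.4, -0.8, -0.8]
gripper_width: 0.494
```

Run:
```python
from h import *
s=ctrl.observe(); print(s["tcp_pos"],s["gripper_width"],s["ft_force"])
t=s["tcp_pos"]; z0=t[2]-.007; O=[]
for n in("wrist","scene","side"):
    f=cams.grab_frame(n); O.append(f)
    for r in cams.regions_of(f,"spacer_ring")[:2]:
        m=r["mask"];y,x=np.nonzero(m);b=np.array([x.min(),y.min(),x.max()+1,y.max()+1])-.5
        g=lambda c:bb(f,cyl(c,.022,.022,z0))-b
        q=least_squares(g,t[:2],loss="soft_l1"); print(n,r["confidence"],b,q.x.round(4),g(q.x).round(1))
a,b,c=O
def crop(f,P,w=60,h=60):
    p=proj(f,P)[0].astype(int);x,y=max(p[0]-w,0),max(p[1]-h,0);print(x,y);return cv2.resize(f["img"][y:y+2*h,x:x+2*w,::-1],(400,400),interpolation=cv2.INTER_CUBIC)
cv2.imwrite("pics/f.png",np.hstack([cv2.resize(a["img"][:,:,::-1],(400,300))]))
k=np.hstack([crop(b,[.596,.197,.11]),crop(c,[.596,.197,.11])])
w=cv2.resize(a["img"][:,:,::-1],(266,200)); k2=np.zeros((200,800,3),np.uint8);k2[:,:266]=w
p=proj(a,[.596,.197,.118])[0];print("tip in wrist",p, "foot",proj(a,[.596,.197,.056])[0])
cv2.imwrite("pics/f.png",np.vstack([k,k2]))
```

```text
[0.58500298 0.14224694 0.17519684] 0.49400655936078086 [-0.41931205 -0.76392032 -0.81678115]
wrist 0.71 [229.5 231.5 326.5 334.5] [0.5851 0.1418] [-2.3 -1.3  2.3  3.9]
side 0.54 [287.5  64.5 308.5  86.5] [0.5844 0.1468] [-1.4 -0.6  1.4  0.4]
302 99
238 32
tip in wrist [218.83407798 162.73699217] foot [232.39125718 146.18686996]
```

View pics/f.png

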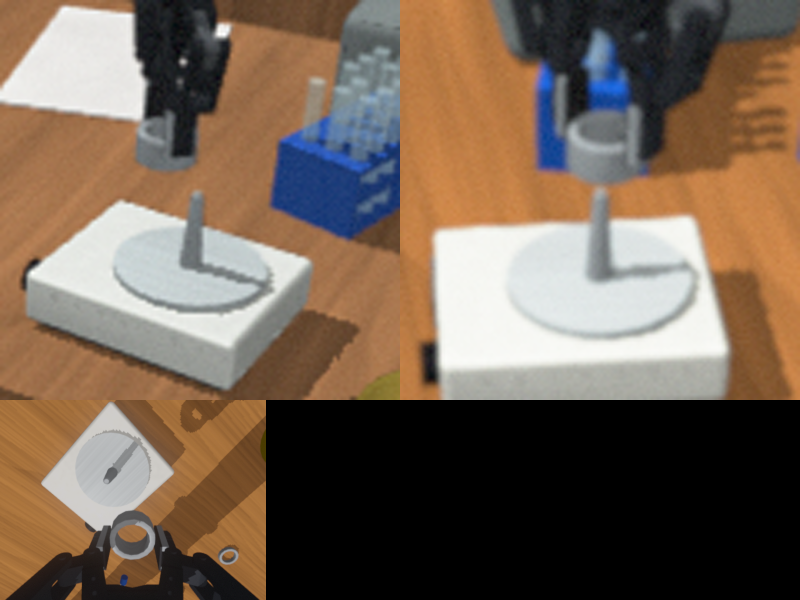

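Crops show the ring level in the jaws, left and short of the spindle. In the wrist view the spindle and disc sit a few pixels from my prediction, so I'll measure them there.

Run:
```python
from h import *
f=cams.grab_frame("wrist"); s=ctrl.observe(); print(s["tcp_pos"],f["eye"])
save(f,"g.png",(130,40,350,240),3.5)
im=f["img"].astype(int); print(im[100,200],im[80,240],im[150,110],im[144,180])
```

```text
[0.58616947 0.14043438 0.17629504] [0.65125076 0.19417521 0.31789901]
[186 189 190] [186 188 190] [207 204 201] [184 186 188]
```

View pics/g.png

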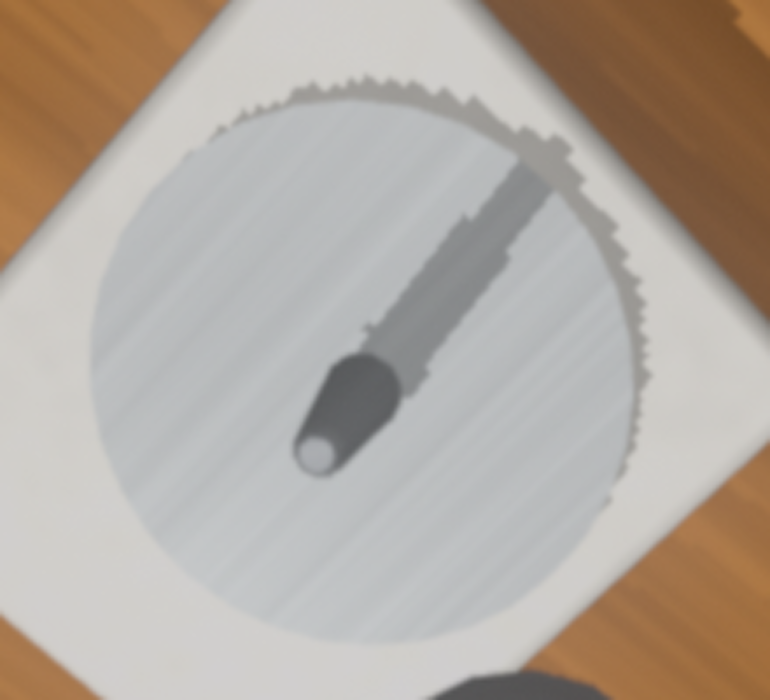

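Run:
```python
from h import *
f=cams.grab_frame("wrist"); s=ctrl.observe(); print(s["tcp_pos"],s["tcp_rot"])
d=np.array([155.7,68.6,311.7,223.7])-.4
a=np.linspace(0,6.283,180)
g=lambda c:bb(f,np.c_[c[0]+.06*np.cos(a),c[1]+.06*np.sin(a),np.full(180,.056)])-d
q=least_squares(g,[.596,.197]);print("disc",q.x,g(q.x).round(1))
print("tip",onplane(f,(220.2,169.3),.118),"foot",onplane(f,(232.5,151.9),.056))
```

```text
[0.58618173 0.14061071 0.17634157] [ 8.83172383e-05  9.39590515e-01  3.42300534e-01 -8.96337950e-06]
disc [0.5945926  0.19194182] [-0.1 -0.5  0.1  0.7]
tip [[0.59451234 0.1921873  0.118     ]] foot [[0.59396555 0.19246264 0.056     ]]
```

Wrist disc, tip and foot fits agree within 1 mm at about (0.5945, 0.192). I'll go over the spindle and recheck before lowering.

Request:
apply_moves(plan=[[36,0.12,0.69,0,0],[36,0.12,0.69,0,0],[36,0.12,0.69,0,0],[36,0,0,0,0],[36,0,0,-0.8,0],[36,0,0,-0.2,0],[36,0,0,0,0]])

```text
t: 9.15
tcp_pos: [0.5945, 0.1928, 0.1503]
tcp_rot: [0.0, 0.939, 0.343, -0.001]
ft_force: [-0.9, 0.1, -0.8]
gripper_width: 0.488
```

Run:
```python
from h import *
s=ctrl.observe(); print(s["tcp_pos"],s["gripper_width"],s["ft_force"])
t=s["tcp_pos"]; O=[cams.grab_frame(n) for n in("wrist","scene","side")]
def crop(f,P,h):
    p=proj(f,P)[0].astype(int);x,y=max(p[0]-h,0),max(p[1]-h,0);print(x,y);return cv2.resize(f["img"][y:y+2*h,x:x+2*h,::-1],(266,266),interpolation=cv2.INTER_CUBIC)
cv2.imwrite("pics/i.png",np.hstack([crop(O[0],t,70),crop(O[1],[.596,.195,.11],30),crop(O[2],[.596,.195,.11],30)]))
```

```text
[0.59451923 0.19275558 0.15030561] 0.4879139824345256 [-0.89972803  0.08576095 -0.81130577]
207 208
331 129
268 63
```

View pics/i.png

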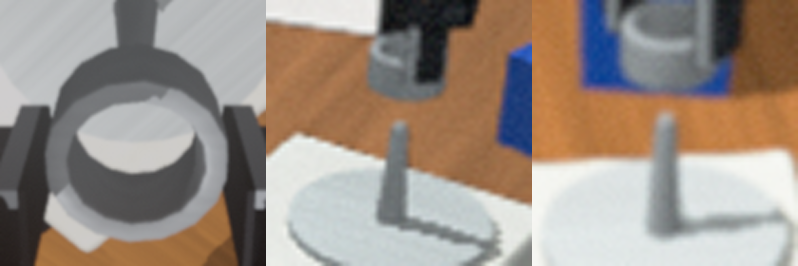

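Scene and side crops show the ring in line with the spindle: extending the foot–tip line up reaches the ring's centre within about 0.3 px. Lowering now.

Request:
apply_moves(plan=[[36,0,0,-0.5,0],[36,0,0,-0.5,0],[36,0,0,-0.5,0],[36,0,0,-0.5,0],[36,0,0,-0.5,0],[36,0,0,-0.5,0],[36,0,0,0,0]])

```text
t: 10.0
tcp_pos: [0.594, 0.1925, 0.074]
tcp_rot: [-0.0, 0.939, 0.343, -0.002]
ft_force: [-0.1, -0.7, -1.4]
gripper_width: 0.489
```

Request:
apply_moves(plan=[[36,0,0,-0.2,0],[36,0,0,-0.15,0],[36,0,0,0,0]])

```text
t: 10.3
tcp_pos: [0.5951, 0.1929, 0.0673]
tcp_rot: [0.0, 0.939, 0.343, -0.0]
ft_force: [0.5, 0.8, 0.1]
gripper_width: 0.49
```

Request:
apply_moves(plan=[[36,0,0,-0.1,0],[36,0,0,0,0]])

```text
t: 10.5
tcp_pos: [0.5952, 0.1929, 0.0651]
tcp_rot: [0.0, 0.939, 0.343, 0.0]
ft_force: [0.6, 0.1, -1.1]
gripper_width: 0.489
```

Request:
apply_moves(plan=[[36,0,0,-0.08,0],[36,0,0,0,0]])

```text
t: 10.7
tcp_pos: [0.5955, 0.1931, 0.0641]
tcp_rot: [0.0, 0.939, 0.343, 0.001]
ft_force: [-1.9, 0.2, 6.4]
gripper_width: 0.492
```

Contact is made (6 N). Release and go up.

Request:
apply_moves(plan=[[60,0,0,0,0],[70,0,0,0,0],[75,0,0,0,0],[75,0,0,0,0],[75,0,0,0.3,0],[75,0,0,1,0],[75,0,0,1,0],[75,0,0,1,0]])

```text
t: 11.5
tcp_pos: [0.5951, 0.1931, 0.1469]
tcp_rot: [-0.0, 0.939, 0.343, 0.0]
ft_force: [-0.0, 0.1, 0.6]
gripper_width: 0.882
```

Request:
apply_moves(plan=[[85,0,0,1,0],[85,-0.2,-0.6,1,0],[85,-0.5,-1,0,0],[85,-0.5,-1,0,0],[85,-0.5,-1,0,0],[85,-0.5,-1,0,0],[85,-0.5,-1,0,0],[85,-0.5,-1,0,0]])

```text
t: 12.3
tcp_pos: [0.5146, 0.0271, 0.1961]
tcp_rot: [0.0, 0.939, 0.343, 0.0]
ft_force: [0.1, -0.3, 0.4]
gripper_width: 0.993
```

Run:
```python
from h import *
s=ctrl.observe(); print(s["tcp_pos"],s["tcp_rot"],s["gripper_width"])
O={n:cams.grab_frame(n) for n in("wrist","scene","side")}
for n,f in O.items():
    for r in cams.regions_of(f,"spacer_ring")[:2]:
        m=r["mask"];y,x=np.nonzero(m);b=np.array([x.min(),y.min(),x.max()+1,y.max()+1])-.5
        g=lambda c:bb(f,cyl(c,.022,.022,.056))-b
        q=least_squares(g,[.595,.193],loss="soft_l1"); print(n,r["confidence"],b,q.x.round(4),g(q.x).round(1))
f=O["wrist"]
for r in cams.regions_of(f,"tube_carrier"):
    m=r["mask"];y,x=np.nonzero(m);b=np.array([x.min(),y.min(),x.max()+1,y.max()+1])-.5
    print("carrier",r["confidence"],b,fitcyl([(f,b)],.026,.028,[.4215,-.1168]))
def crop(f,P,h):
    p=proj(f,P)[0].astype(int);x,y=max(p[0]-h,0),max(p[1]-h,0);return cv2.resize(f["img"][y:y+2*h,x:x+2*h,::-1],(300,300),interpolation=cv2.INTER_CUBIC)
cv2.imwrite("pics/j.png",np.hstack([crop(O["scene"],[.596,.195,.07],40),cv2.resize(f["img"][:,:,::-1],(400,300))]))
```

```text
[0.51463226 0.02711474 0.19611557] [1.28330768e-04 9.39406867e-01 3.42804064e-01 3.08082689e-04] 0.9926530775324724
scene 0.44 [350.5 167.5 369.5 182.5] [0.5962 0.1917] [ 0.5 -0.5 -0.5  0.5]
side 0.62 [288.5 100.5 307.5 119.5] [0.5968 0.1979] [-0.9 -0.9  0.9  0.7]
carrier 0.92 [299.5 296.5 347.5 348.5] (array([ 0.42092547, -0.11859821]), array([-0.3767012 , -0.87975635,  0.34804365,  0.997327  ]))
carrier 0.68 [296.5 202.5 349.5 258.5] (array([ 0.5043016 , -0.04110196]), array([-0.45934332, -0.55432891,  0.41875579,  0.61531551]))
```

View pics/j.png

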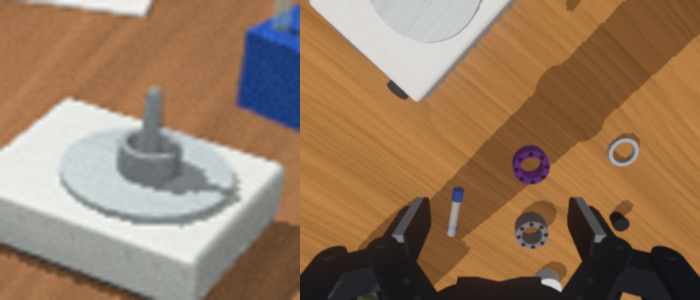

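Spacer lies flat around the spindle (crop 148,155). The wrist view shows the grey carrier at (532,230) with free space for the fingers. Going to grip it.

Request:
apply_moves(plan=[[75,-0.53,-0.83,0,0],[75,-0.53,-0.83,0,0],[75,-0.53,-0.83,0,0],[75,-0.53,-0.83,0,0],[75,-0.53,-0.83,0,0],[75,-0.53,-0.83,-0.4,0],[75,-0.53,-0.83,-0.8,0],[75,0,0,-0.8,0]])

```text
t: 13.45
tcp_pos: [0.4214, -0.1194, 0.1451]
tcp_rot: [0.001, 0.94, 0.342, -0.0]
ft_force: [0.4, 0.5, -0.6]
gripper_width: 0.88
```

Run:
```python
from h import *
s=ctrl.observe(); print(s["tcp_pos"])
f=cams.grab_frame("wrist"); t=s["tcp_pos"]
for r in cams.regions_of(f,"tube_carrier"):
    m=r["mask"];y,x=np.nonzero(m);b=np.array([x.min(),y.min(),x.max()+1,y.max()+1])-.5
    print(r["confidence"],b,f["img"][m].mean(0).round(),fitcyl([(f,b)],.026,.028,[.4215,-.1168]))
print(ctrl.observe()["tcp_pos"])
```

```text
[ 0.42140546 -0.119365    0.14514142]
0.92 [375.5 232.5 443.5 296.5] [162. 140.   5.] (array([ 0.44780634, -0.25028384]), array([-0.78546664, -1.06580133,  0.68146478,  1.36410714]))
0.75 [245.5 163.5 309.5 230.5] [114. 104. 102.] (array([ 0.42135448, -0.1193655 ]), array([-0.51418062, -0.98329693,  0.51435904,  1.16932939]))
0.61 [231.5   3.5 306.5  85.5] [ 93.  51. 101.] (array([ 0.50445287, -0.04225483]), array([-0.1592908 , -0.5287055 ,  0.15934074,  0.77205656]))
[ 0.42141113 -0.11681093  0.14392059]
```

Request:
apply_moves(plan=[[75,0,0,-1,0],[75,0,0,-1,0],[75,0,0,-1,0],[75,0,0,-1,0],[75,0,0,-0.8,0],[75,0,0,-0.5,0],[75,0,0,0,0]])

```text
t: 14.25
tcp_pos: [0.4231, -0.116, 0.0123]
tcp_rot: [-0.001, 0.939, 0.344, -0.0]
ft_force: [-0.1, 0.4, 0.1]
gripper_width: 0.878
```

Request:
apply_moves(plan=[[44,0,0,0,0],[44,0,0,0,0],[44,0,0,0,0],[44,0,0,0,0],[44,0,0,0,0],[44,0,0,0,0]])

```text
t: 14.85
tcp_pos: [0.4235, -0.1169, 0.0145]
tcp_rot: [0.001, 0.939, 0.343, 0.001]
ft_force: [-0.5, 2.5, 6.6]
gripper_width: 0.577
```

Request:
apply_moves(plan=[[44,0,0,0.2,0],[44,0,0,0.5,0],[44,0,0,1,0],[44,0,0,1,0],[44,0,0,1,0],[44,0,0,1,0],[44,0,0,1,0],[44,0,0,1,0]])

```text
t: 15.65
tcp_pos: [0.4221, -0.1172, 0.1825]
tcp_rot: [0.0, 0.939, 0.343, 0.0]
ft_force: [0.1, -0.3, -1.3]
gripper_width: 0.577
```

Run:
```python
from h import *
s=ctrl.observe(); t=s["tcp_pos"]; print(t,s["gripper_width"],s["ft_force"])
for n in("wrist","side"):
    f=cams.grab_frame(n)
    if n=="wrist": w=f
    for r in cams.regions_of(f,"tube_carrier"):
        m=r["mask"];y,x=np.nonzero(m);b=np.array([x.min(),y.min(),x.max()+1,y.max()+1])-.5
        g=lambda c:bb(f,cyl(c,.026,.028,t[2]-.011))-b
        q=least_squares(g,t[:2],loss="soft_l1"); print(n,r["confidence"],b,f["img"][m].mean(0).round(),q.x.round(4),g(q.x).round(1))
cv2.imwrite("pics/k.png",np.hstack([cv2.resize(w["img"][:,:,::-1],(400,300)),cv2.resize(f["img"][:,:,::-1],(400,300))]))
```

```text
[ 0.42211984 -0.11717254  0.18253592] 0.5765005230416207 [ 0.07624818 -0.33924474 -1.27272069]
wrist 0.97 [366.5 220.5 426.5 277.5] [177. 153.   5.] [ 0.4467 -0.1467] [-64.8  -1.3   1.5  71. ]
wrist 0.74 [238.5  18.5 303.5  89.5] [102.  57. 108.] [ 0.4867 -0.0685] [-23.8  -0.8  60.1  84.5]
wrist 0.66 [221.5 223.5 333.5 345.5] [102.  95.  94.] [ 0.4209 -0.1185] [-4.6 -1.2  4.7  5.9]
side 0.96 [202.5 160.5 239.5 198.5] [96. 96. 96.] [ 0.4213 -0.1189] [-0.9 -0.9  1.   0.7]
side 0.75 [259.5 196.5 287.5 226.5] [ 83.  42. 102.] [ 0.4858 -0.1842] [ -6.  -11.4   5.6   1.4]
side 0.73 [239.5 297.5 274.5 336.5] [206. 181.  11.] [ 0.448  -0.3356] [ -3.2 -15.1  10.4   1.3]
```

View pics/k.png

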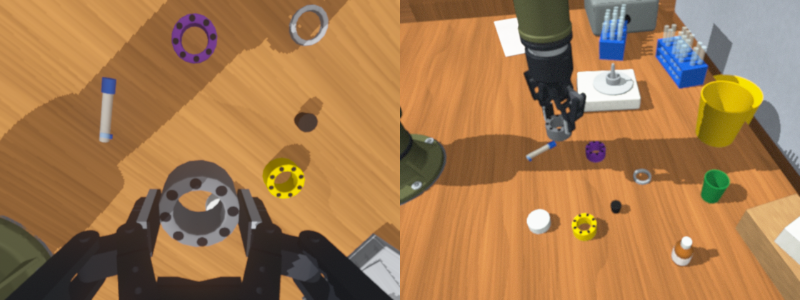

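The grey carrier is gripped level, pockets up (wrist crop 200,210), and the other things are untouched. Carrying it over the spindle.

Request:
apply_moves(plan=[[44,0.5,0.89,0,0],[44,0.5,0.89,0,0],[44,0.5,0.89,0,0],[44,0.5,0.89,0,0],[44,0.5,0.89,0,0],[44,0.5,0.89,0,0],[44,0.5,0.89,0,0]])

```text
t: 16.55
tcp_pos: [0.5095, 0.0393, 0.1792]
tcp_rot: [-0.0, 0.939, 0.343, -0.001]
ft_force: [1.1, 0.1, -1.0]
gripper_width: 0.577
```

Request:
apply_moves(plan=[[44,0.5,0.89,0,0],[44,0.5,0.89,0,0],[44,0.5,0.89,0,0],[44,0.5,0.89,0,0],[44,0.5,0.89,0,0],[44,0.5,0.89,0,0],[44,0.5,0.89,0,0],[44,0,0,0,0]])

```text
t: 17.35
tcp_pos: [0.5972, 0.1983, 0.1788]
tcp_rot: [-0.001, 0.939, 0.345, -0.001]
ft_force: [-0.6, 0.2, -1.8]
gripper_width: 0.577
```

Run:
```python
from h import *
s=ctrl.observe(); t=s["tcp_pos"]; print(t,s["gripper_width"],s["ft_force"])
O={n:cams.grab_frame(n) for n in("wrist","scene","side")}
for n,f in O.items():
    for r in cams.regions_of(f,"tube_carrier"):
        m=r["mask"];y,x=np.nonzero(m);b=np.array([x.min(),y.min(),x.max()+1,y.max()+1])-.5
        g=lambda c:bb(f,cyl(c,.026,.028,t[2]-.0135))-b
        q=least_squares(g,t[:2],loss="soft_l1"); 
        if abs(g(q.x)).max()<9: print(n,r["confidence"],f["img"][m].mean(0).round(),q.x.round(4),g(q.x).round(1))
def crop(f,P,h):
    p=proj(f,P)[0].astype(int);x,y=max(p[0]-h,0),max(p[1]-h,0);return cv2.resize(f["img"][y:y+2*h,x:x+2*h,::-1],(400,400),interpolation=cv2.INTER_CUBIC)
cv2.imwrite("pics/l.png",np.hstack([crop(O["scene"],[.596,.195,.12],40),crop(O["side"],[.596,.195,.12],40)]))
```

```text
[0.597196   0.19826404 0.17875707] 0.5771285925398615 [-0.63027823  0.22696448 -1.83735664]
wrist 0.79 [87. 85. 87.] [0.5959 0.1963] [-2.7 -1.1  2.6  2.9]
scene 0.62 [71. 75. 77.] [0.5903 0.1973] [-1.9 -1.7  1.7  0.9]
side 0.95 [82. 87. 92.] [0.5957 0.1992] [-0.5  0.1  0.5 -0.2]
```

View pics/l.png

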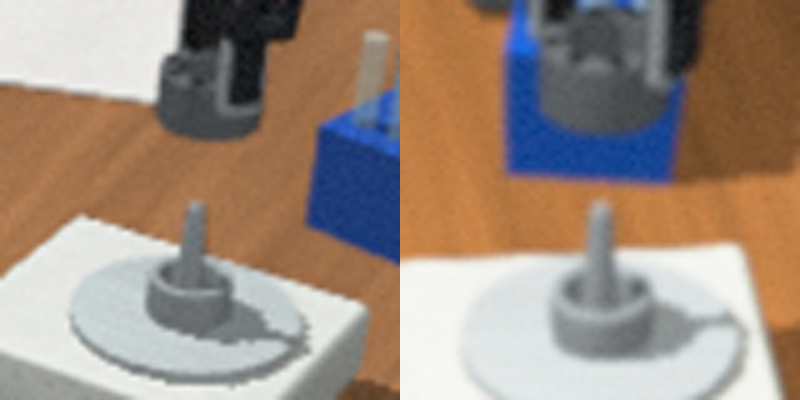

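Both crops show the carrier above the spindle, with the spacer flat below. The tool reads about 4 mm too far in y, so I'll correct that and lower.

Request:
apply_moves(plan=[[44,-0.05,-0.18,0,0],[44,0,0,-0.5,0],[44,0,0,-0.5,0],[44,0,0,-0.5,0],[44,0,0,0,0]])

```text
t: 18.15
tcp_pos: [0.5948, 0.1891, 0.1402]
tcp_rot: [-0.0, 0.939, 0.343, -0.002]
ft_force: [-0.3, -0.2, -2.0]
gripper_width: 0.58
```

Request:
apply_moves(plan=[[44,0,0,-0.5,0],[44,0,0,-0.5,0],[44,0,0,-0.4,0],[44,0,0,-0.2,0],[44,0,0,0,0]])

```text
t: 18.65
tcp_pos: [0.5957, 0.1895, 0.102]
tcp_rot: [-0.0, 0.939, 0.343, -0.001]
ft_force: [0.7, -0.1, -1.1]
gripper_width: 0.579
```

Request:
apply_moves(plan=[[44,0,0.15,-0.1,0],[44,0,0,-0.15,0],[44,0,0,0,0]])

```text
t: 18.95
tcp_pos: [0.596, 0.1938, 0.0966]
tcp_rot: [-0.0, 0.939, 0.343, -0.0]
ft_force: [-0.1, 0.0, -0.4]
gripper_width: 0.576
```

Request:
apply_moves(plan=[[44,0,0,-0.12,0],[44,0,0,0,0]])

```text
t: 19.15
tcp_pos: [0.5961, 0.1933, 0.0935]
tcp_rot: [0.0, 0.939, 0.343, -0.0]
ft_force: [-0.2, 0.3, 0.4]
gripper_width: 0.576
```

Request:
apply_moves(plan=[[44,0,0,-0.1,0],[44,0,0,0,0]])

```text
t: 19.35
tcp_pos: [0.5964, 0.1935, 0.0925]
tcp_rot: [0.0, 0.939, 0.343, 0.001]
ft_force: [-2.8, -2.2, 9.1]
gripper_width: 0.576
```

Contact is at the expected height (0.0925; expected about 0.0915). Release and retreat.

Request:
apply_moves(plan=[[62,0,0,0,0],[70,0,0,0,0],[78,0,0,0,0],[80,0,0,0,0],[80,0,0,0.3,0],[80,0,0,1,0],[80,0,0,1,0],[80,0,0,1,0]])

```text
t: 20.15
tcp_pos: [0.5961, 0.1936, 0.1751]
tcp_rot: [-0.0, 0.939, 0.343, 0.0]
ft_force: [-0.3, -0.0, 0.6]
gripper_width: 0.935
```

Request:
apply_moves(plan=[[85,0,0,1,0],[85,-0.4,-0.8,0.5,0],[85,-0.4,-0.8,0,0],[85,-0.4,-0.8,0,0],[85,-0.4,-0.8,0,0],[85,-0.4,-0.8,0,0],[85,0,0,0,0]])

```text
t: 20.85
tcp_pos: [0.5453, 0.0901, 0.2118]
tcp_rot: [0.001, 0.94, 0.341, -0.001]
ft_force: [0.3, -0.2, 0.3]
gripper_width: 0.995
```

Run:
```python
from h import *
O={n:cams.grab_frame(n) for n in("wrist","scene","side")}
for n,f in O.items():
    for l,r0,h,z0 in(("tube_carrier",.026,.028,.078),("spacer_ring",.022,.022,.056),("thin_ring",.022,.009,0)):
      for r in cams.regions_of(f,l):
        m=r["mask"];y,x=np.nonzero(m);b=np.array([x.min(),y.min(),x.max()+1,y.max()+1])-.5
        g=lambda c:bb(f,cyl(c,r0,h,z0))-b
        q=least_squares(g,[.595,.193] if z0 else [.603,-.131],loss="soft_l1"); 
        if abs(g(q.x)).max()<4: print(n,l,round(r["confidence"],2),q.x.round(4),g(q.x).round(1))
def crop(f,P,h):
    p=proj(f,P)[0].astype(int);x,y=max(p[0]-h,0),max(p[1]-h,0);return cv2.resize(f["img"][y:y+2*h,x:x+2*h,::-1],(400,400),interpolation=cv2.INTER_CUBIC)
cv2.imwrite("pics/m.png",np.hstack([crop(O["scene"],[.596,.195,.09],30),crop(O["side"],[.596,.195,.09],30)]))
```

```text
wrist tube_carrier 0.93 [0.5945 0.1907] [-0.5 -0.6  0.5  0.8]
wrist thin_ring 0.9 [ 0.6046 -0.1347] [-1.5 -0.9  1.4  1.1]
scene tube_carrier 0.84 [0.593  0.1932] [-0.3 -0.4  0.3  0.3]
scene tube_carrier 0.66 [ 0.5532 -0.1218] [-1.4 -2.4  1.4  1.2]
scene thin_ring 0.78 [ 0.6023 -0.1354] [ 0.4 -0.4 -0.4  0.4]
side tube_carrier 0.6 [0.5961 0.1975] [-0.1 -0.3  0.1  0.2]
side thin_ring 0.54 [ 0.6053 -0.1293] [-0.9 -0.6  0.9  0.5]
```

View pics/m.png

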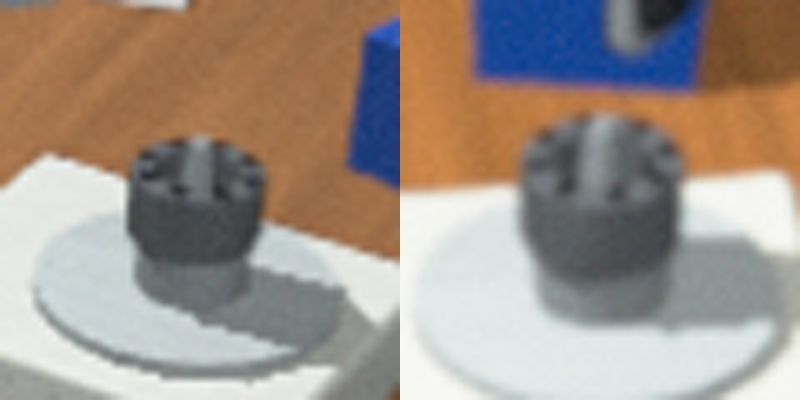

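Both crops show the carrier flat on the spacer, pockets up, with the spindle through both rings. The thin ring is where it was. Handing in.

```bash
python3 -c "
from plant import job; print(job.job_done())"
```

```text
the job is handed in; nothing more can be done
None
```

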